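# Hook up the sawing board's extension rail and set its length stop

## Robot

A 7-joint arm with a two-finger parallel gripper is mounted at the origin on the work surface. World frame = base frame: x ahead of the robot, y to its left, z up, the work surface at z = 0. Lengths are in m, angles in rad, forces in N, time in s.
With the tool pointing down it reaches from about 0.4 to 0.9 m from the base axis. Payload 5.6 kg.
Tool frame: the origin (TCP) lies midway between the tips of the shut fingers; the grasp point (between the pads) lies 19 mm behind it; z points along the fingers, y is the line along which they close (so a half turn about z gives the same grasp; the last joint's range is limited). The gripper opens to 92 mm and grips with 3 to 60 N. Pads are 20 mm wide; open, the fingers measure 128 mm over their backs; the gripper's body (75 mm by 189 mm) begins 69 mm behind the grasp point.
Start: joints at [-1.218, 0.468, -0.012, 1.603, 0.006, 1.071, -0.056], TCP at [0.251, 0.6, 0.215] pointing down, gripper open.
Joint ranges: [-2.53, 2.53], [-0.31, 2.02], [-1.57, 1.55], [0.28, 2.44], [-1.29, 4.43], [0.15, 1.84], [-2.92, 2.92]. Speed limits (rad/s): [2.57, 2.57, 3.14, 3.14, 3.14, 3.14, 3.14].

## Interface

Orientations are given as a 3x3 rotation matrix whose columns are the frame's x, y, z axes.
In Python, from station import env, effector, solver, viewer, workorder, search_frame, tip_of gives the robot as it stands. Calls block until the motion is done:
- env.reach(position, orientation): joint-space move of the TCP to a pose.
- env.movel(position, frame=None, rate=0.15): straight line of the TCP; frame=None keeps the orientation; rate is the mean speed in m/s.
- env.goto_joints(angles): joint-space move.
- effector.release() and effector.grasp(squeeze=None): open the fingers fully, or close them until they stop; squeeze is the grip in N (None keeps the last).
- env.pause(seconds).
- solver.inverse_kinematics(position, orientation): joint angles nearest the present ones, or None.
- env.sense(): the state.
- viewer.read_camera(name): name is "side" or "top" or "wrist"; returns (picture, depth): 420x560x3 uint8, red, green, blue; 420x560 float32, m along the optical axis (not along the pixel's ray), 0 where there is no reading.
- viewer.camera_info(name): a dict with "intrinsics" (3x3 intrinsics, pixels), "dist_coeffs" ([k1, k2, p1, p2, k3] as OpenCV has them; the pictures are not rectified), "eye" and "rotation" of the camera in the world; the wrist camera has in their place "T_tool_cam" (4x4, takes a point from camera to tool coordinates, whose origin is the TCP and whose axes are the flange's). Camera axes: x right, y up, looking along -z (the intrinsics and any distortion apply to the point x, -y, -z); pixel columns grow to the right and rows downward; lengths in m; the calibration is good to about 2 mm. A picture is of the moment at which its call begins: read the wrist's pose just before it. camera_info takes no time and is no camera call.
A pose or a line that the arm cannot do raises env.PlanningError and nothing moves.
- workorder.finish_job(): hands the job in; it is judged then, once.
Trained networks look in the newest picture that a camera, given by its name, has taken for a name from the list of things; names that differ only in an ending like _2 or _b are one class to them, and where a whole thing is asked for, a point or a joint stands for the part that bears it (a point fixed in the world has none). Each returns a list of dicts, best first, with "score" (0 to 1); they miss things now and then, are a little off and sometimes report something else, mostly with a low value. They report only what shows in the picture. A call takes as long as a camera call.
- search_frame(camera, name): "at" ([x, y, z] in m, in world coordinates, good to about 4 mm: the middle of the surface that is visible of it).
- tip_of(camera, name): "at" ([x, y, z] in m, in world coordinates, good to about 4 mm: a listed point, or the origin of a listed thing).
The state is a dict: "t": time; "joint_positions": joint angles; "joint_velocities": joint speeds; "tau": joint torques, N m; "ee_pos": TCP position; "tcp_rot": TCP orientation; "wrist_force": force on the tool from outside, world axes, zero at the start; "moment": the same for the moment, N m; "gripper_width": finger opening in m; "grasp_force": force on a finger pad.
Only numpy, scipy, OpenCV 4.12 (cv2) and the standard library are available. Lean on these libraries where they do the work, as an engineer would, in place of code of your own. Each camera call takes 0.05 s, during which the arm holds its last target. There are 200 camera calls.

## Task

Get the sawing board ready for cutting to length: swing the steel hook on top of the fence shut, until its notch sits fully home round the pin of the extension rail. Then slide the length stop along the rail until its saw-side face is level with the pencil line, and, gripping the stop's leg to hold it there, pinch its cam lever fully shut against it without letting the stop creep off the line. Do not let go: finish still gripping the leg and the shut lever together, with the extension rail still pushed up against the fence and the other things on the worktop left alone.

Things in the scene. Friction and masses are not known exactly. Their poses are not given: they have to be found in the camera images.
- saw_board: Sawing board, screwed down: wooden base 170 x 280 x 16 mm with an upright aluminium fence, 16 mm thick, top 66 mm above the worktop (wood strip behind it, 10 mm lower). Origin: on the worktop under the joint of fence and extension rail, mid-thickness. y runs along both: fence and saw kerf lie to -y, the rail to +y. x is level, across them, +x being the back, away from the arm; z up.
- extension (a joint): Extension rail: aluminium, same section as the fence (16 mm thick, from 16 to 66 mm above the worktop), 355 mm long, plugged on the fence's +y end. 0 = pushed up against the fence, as at the start; it would pull off to +y (m) against about 6 N of friction.
- catch_pin (a point): Foot of the catch pin on the extension rail's top, 35 mm from the joint with the fence: pin 8 mm thick, 14 mm tall (top 80 mm above the worktop) with a 12 mm head.
- hook (a joint): Swing hook: flat steel bar 16 mm wide, 5 mm thick (top 74 mm above the worktop), lying level on the fence and turning about an upright pivot. 0 = shut, along the fence with its side notch round the catch pin; positive = swung open over the board's back, +x (rad, to 1.6). It stops at 0 and stays where it is left (0.05 N m of friction).
- hook_pivot (a point): The hook's pivot axis, on the fence 45 mm to -y of the joint with the rail, 71.5 mm above the worktop. The point turns with the hook; its y axis points along the bar to the knob.
- hook_knob (a point): The hook's black upright knob, to pinch or push: 13 mm in diameter, 105 mm from the pivot along the bar, reaching from 74 to 104 mm above the worktop; this point is on its axis at 91 mm. With the hook shut, the catch pin stands 25 mm from the knob's axis on the pivot's side.
- pencil_line (a point): Pencil line 1.4 mm wide across the extension rail, over its top and down both sides; the point is on the rail's top, mid-thickness. Axes as the sawing board's.
- stop_top (a point): Middle of the top of the length stop, a dark steel saddle that straddles the rail, 60 mm long along y, top 73 mm above the worktop. It slides along y on the rail with about 1 N of friction until its lever is shut; its leg is on the -x side, its lever on the +x side. It starts on the +y side of the pencil line. Axes as the sawing board's.
- stop_face (a point): On the stop's saw-side end face (its -y face, 30 mm from its middle), at the height of the rail's top, mid-thickness. This face belongs level with the pencil line. Axes as the sawing board's.
- stop_grip (a point): Where to pinch the stop across the rail: 6 mm to +y of its middle, 50 mm above the worktop, mid-thickness of the rail. From here along x: front of the leg at -17 mm, back of the rear cheek at +15 mm, back of the lever at +23.5 mm when shut (so 40.5 mm from leg to shut lever). Axes as the sawing board's.
- stop_leg: The stop's leg, fixed to it: upright plate 8 x 60 x 50 mm in front of the rail (-x side), from 20 to 70 mm above the worktop; the origin is its centre.
- cam_lever (a joint): Cam lever behind the stop, on an upright pin: 0 = shut along the rear cheek, where it stops; positive = open, tip swung out to +x (rad, to 1.1). It stays where left (0.15 N m of friction). Above 0.25 the stop slides freely, and a pinch at stop_grip turns the lever only above about 4 N; below 0.25 the cam bites the rail, needing about 9 N when nearly shut; below about 0.2 the stop no longer slides.
- lever_arm: The cam lever's flat steel arm: 7 mm thick, 20 mm tall (40 to 60 mm above the worktop), reaching 62 mm from its pin along its own y axis. The origin is on the pin, 28 mm to -y and 20 mm to +x of point stop_grip; the arm points to +y when shut.
- lever_tip (a point): Outer (back) face of the lever arm, 60 mm from its pin, half-way up.
- spirit_level: Bystander: aluminium spirit level 400 x 22 x 50 mm, standing on edge beyond the rail; origin under its centre.
- pin_dish: Bystander: white ceramic dish of steel dowel pins, 104 mm across, 30 mm high; origin under its centre.
- ratchet: Bystander: black ratchet handle, 170 mm long, 34 mm high; origin under its middle.
- jar: Bystander: glass clip-top jar, 90 mm across, 106 mm high; origin under its centre.

How it is judged:
By the outcome, as a careful person would: the job done as asked, in the order asked, and still so for the second after the job is handed in, while the arm keeps its last pose, push and grip.
It also fails if it takes over 64 s, if anything falls off the work surface, if the arm or the gripper's body presses on something with over 40 N, if the wrist force passes 120 N, or if a joint passes its speed limit or range.

## Working session

There is one attempt and no reset: what is moved stays moved. The work goes in short steps, each a Python script; the robot and the scene stay as the last script left them, time stands still between calls to the robot, and variables do not carry over. Pictures are saved under pics/ and viewed, at most 10 in all, crops included, and the job is handed in when it is done.

```bash
mkdir -p pics; ls; python3 - <<'E'
from station import env, viewer, search_frame, tip_of
import cv2, numpy as np
s=env.sense(); print(s['t'],s['ee_pos'],s['tcp_rot'],s['gripper_width'])
for c in ['side','top']:
    p,d=viewer.read_camera(c); cv2.imwrite(f'pics/{c}0.png',p[:,:,::-1])
    i=viewer.camera_info(c); print(c,np.round(i['eye'],3),np.round(i['rotation'],3).tolist(),np.round(i['intrinsics'],1).tolist(),i['dist_coeffs'])
    for n in ['saw_board','catch_pin','hook_pivot','hook_knob','pencil_line','stop_top','stop_face','stop_grip','stop_leg','lever_arm','lever_tip','spirit_level','pin_dish','ratchet','jar']:
        r=tip_of(c,n)
        print(n,[(np.round(q['at'],3).tolist(),round(q['score'],2)) for q in r[:2]])
print(env.sense()['t'])
E
```

```text
pics
0.0 [0.25048995 0.59918032 0.21366826] [[-9.22651462e-01  3.85634552e-01 -5.21964166e-04]
 [ 3.85634878e-01  9.22650045e-01 -1.62313726e-03]
 [-1.44347548e-04 -1.69887755e-03 -9.99998546e-01]] 0.09179043276008703
side [ 0.118 -0.85   0.706] [[0.893, 0.255, -0.371], [-0.45, 0.463, -0.764], [-0.023, 0.849, 0.528]] [[400.0, 0.0, 286.5], [0.0, 400.0, 207.0], [0.0, 0.0, 1.0]] [-0.01341198  0.          0.          0.          0.        ]
saw_board [([0.521, -0.068, -0.005], 0.97), ([0.769, 0.06, -0.003], 0.46)]
catch_pin [([0.522, -0.033, 0.067], 0.77)]
hook_pivot [([0.517, -0.108, 0.071], 0.49)]
hook_knob [([0.61, -0.061, 0.092], 0.59)]
pencil_line []
stop_top [([0.533, 0.202, 0.073], 0.71), ([0.589, 0.234, 0.048], 0.54)]
stop_face [([0.589, 0.226, 0.048], 0.69), ([0.531, 0.171, 0.067], 0.62)]
stop_grip [([0.529, 0.174, 0.068], 0.74), ([0.324, 0.436, 0.0], 0.74)]
stop_leg [([0.525, 0.206, 0.047], 0.67)]
lever_arm [([0.551, 0.181, 0.049], 0.44)]
lever_tip [([0.59, 0.228, 0.048], 0.49)]
spirit_level [([0.77, 0.055, -0.002], 0.68)]
pin_dish [([0.323, 0.433, 0.002], 0.91)]
ratchet [([0.3
[... 397 characters left out ...]
_pin [([0.521, -0.033, 0.066], 0.77)]
hook_pivot [([0.521, -0.111, 0.072], 0.81)]
hook_knob [([0.608, -0.062, 0.092], 0.57)]
pencil_line [([0.32, 0.443, -0.002], 0.39), ([0.588, 0.231, 0.052], 0.27)]
stop_top [([0.536, 0.208, 0.072], 0.82)]
stop_face [([0.535, 0.178, 0.07], 0.66)]
stop_grip [([0.538, 0.212, 0.05], 0.87)]
stop_leg [([0.32, 0.441, 0.0], 0.74), ([0.523, 0.207, 0.047], 0.41)]
lever_arm [([0.552, 0.181, 0.048], 0.44)]
lever_tip [([0.588, 0.23, 0.049], 0.51)]
spirit_level [([0.774, 0.06, -0.001], 0.57), ([0.516, -0.111, 0.071], 0.53)]
pin_dish [([0.324, 0.441, 0.0], 0.57)]
ratchet [([0.353, 0.197, -0.004], 0.7), ([0.532, 0.205, 0.071], 0.4)]
jar [([0.721, -0.346, -0.0], 0.62)]
1.6
```

View pics/top0.png

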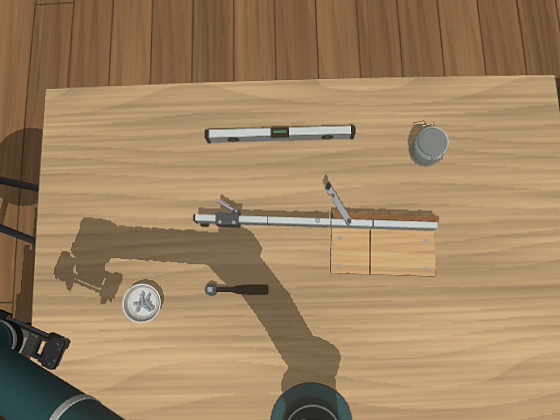

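View pics/side0.png

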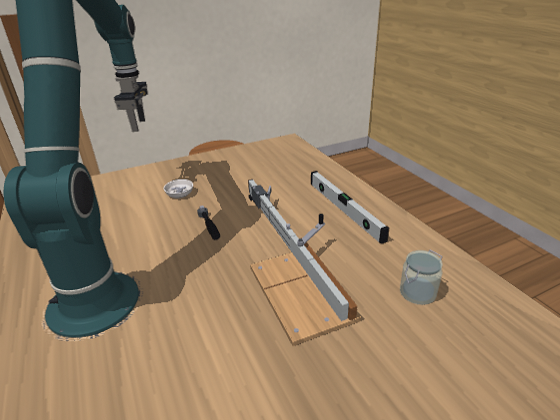

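Both pictures agree with the networks. In the top view the stop is at (228,217), the pencil line at (267,219), the pin at (318,220), the pivot at (348,221) and the open knob at (325,180). That makes the hook about 1.0 rad open and the rail direction about (0.056, 0.998). Next I'll take a closer look with the wrist camera.

```bash
cat > h.py <<'E'
from station import env, effector, solver, viewer, workorder, search_frame, tip_of
import cv2, numpy as np
def R(ydir):
    y=np.array([ydir[0],ydir[1],0.]); y/=np.linalg.norm(y); z=np.array([0,0,-1.])
    return np.column_stack([np.cross(y,z),y,z])
def snap(f=None):
    s=env.sense(); p,d=viewer.read_camera('wrist'); i=viewer.camera_info('wrist')
    T=np.eye(4); T[:3,:3]=s['tcp_rot']; T[:3,3]=s['ee_pos']
    if f: cv2.imwrite(f,p[:,:,::-1])
    return p,d,T@np.array(i['T_tool_cam']),np.array(i['intrinsics']),np.array(i['dist_coeffs'])
def onplane(uv,C,K,D,z):
    q=cv2.undistortPoints(np.array(uv,float).reshape(-1,1,2),K,D).reshape(-1,2)
    r=np.column_stack([q[:,0],-q[:,1],-np.ones(len(q))])@C[:3,:3].T
    return C[:3,3]+r*((z-C[2,3])/r[:,2])[:,None]
def pix(P,C,K,D):
    c=(np.atleast_2d(P)-C[:3,3])@C[:3,:3]; c=c*[1,-1,-1]
    return cv2.projectPoints(c,np.zeros(3),np.zeros(3),K,D)[0].reshape(-1,2)
E
python3 - <<'E'
from h import *
env.reach([0.53,0.09,0.30],R([0.998,-0.056]))
s=env.sense(); print(s['t'],s['ee_pos'],s['joint_positions'],s['wrist_force'])
p,d,C,K,D=snap('pics/w1.png'); print(np.round(C,3).tolist(),K.tolist(),D)
for n in ['catch_pin','hook_pivot','hook_knob','pencil_line','stop_top','stop_face','stop_grip','lever_arm','lever_tip']:
    print(n,[(np.round(q['at'],4).tolist(),round(q['score'],2),pix(q['at'],C,K,D).round(0).tolist()) for q in tip_of('wrist',n)[:2]])
E
```

```text
3.7083 [0.52980499 0.09156864 0.29964903] [-0.6851805   0.20062998  0.52849917  1.80621094 -0.10973539  1.16427935
 -0.17513008] [-0.66243419 -1.11547262 -0.65008992]
[[0.999, 0.051, 0.017, 0.533], [-0.053, 0.961, 0.273, 0.169], [-0.002, -0.274, 0.962, 0.47], [0.0, 0.0, 0.0, 1.0]] [[304.2945060213693, 0.0, 281.22518933527823], [0.0, 304.2945060213693, 209.53790850088714], [0.0, 0.0, 1.0]] [-0.00296549  0.          0.          0.          0.        ]
catch_pin [([0.5227, -0.0315, 0.0649], 0.77, [[282.0, 266.0]])]
hook_pivot [([0.5145, -0.1119, 0.0703], 0.93, [[280.0, 316.0]])]
hook_knob [([0.6067, -0.0611, 0.0878], 0.67, [[343.0, 289.0]])]
pencil_line []
stop_top [([0.5331, 0.2036, 0.0717], 0.66, [[281.0, 94.0]]), ([0.5356, 0.2097, 0.0516], 0.49, [[282.0, 90.0]])]
stop_face [([0.5369, 0.1723, 0.0678], 0.62, [[285.0, 120.0]])]
stop_grip [([0.5364, 0.2095, 0.0496], 0.82, [[283.0, 90.0]])]
lever_arm [([0.5544, 0.1817, 0.0506], 0.61, [[298.0, 112.0]])]
lever_tip []
```

View pics/w1.png

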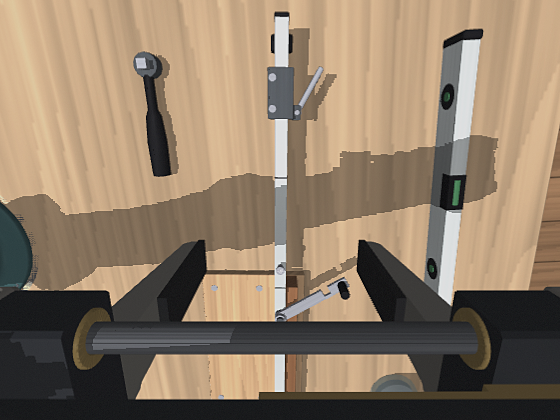

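The wrist view shows the line at about (281,178), the stop's saw-side edge at about (281,119), the pin at (281,267) and the knob at (343,290). Next I'll pinch the knob and swing the hook shut, stopping when the force rises.

```bash
cat >> h.py <<'E'
u=np.array([0.053,1.,0]); u/=np.linalg.norm(u); v=np.array([u[1],-u[0],0])
P=np.array([0.5178,-0.112,0])
def knob(th,z,r=0.105): k=P+r*(u*np.cos(th)+v*np.sin(th)); k[2]=z; return k
def tang(th): return v*np.cos(th)-u*np.sin(th)
E
python3 - <<'E'
from h import *
th=1.007
env.reach(knob(th,0.17,0.1034),R(tang(th)))
env.movel(knob(th,0.080,0.1034),rate=0.12)
effector.grasp(8); env.pause(.2)
s=env.sense(); f0=s['wrist_force']; w0=s['gripper_width']
print(s['t'],s['ee_pos'],w0,s['grasp_force'],f0,s['joint_positions'][6])
if w0<0.01: raise SystemExit('missed')
while th>-0.08:
    th-= 0.12 if th>0.2 else 0.02
    env.movel(knob(th,0.080,0.104),R(tang(th)),rate=0.08)
    s=env.sense(); f=s['wrist_force']-f0; e=s['ee_pos']-P
    print(round(th,3),'meas',np.arctan2(e@v,e@u).round(4),'ft',(f@tang(th)).round(2),(f@u).round(2),s['gripper_width'].round(4))
    if th<0.2 and f@tang(th)>12: break
print(s['t'])
E
```

```text
7.35 [ 0.60800191 -0.06149156  0.08001929] 0.012655466471980913 7.999996518774424 [-0.26505895  0.07310493  0.60372172] -0.6116878203832982Traceback (most recent call last):
  File "<stdin>", line 13, in <module>
AttributeError: 'float' object has no attribute 'round'
```

```bash
python3 - <<'E'
from h import *
th=0.887; f0=np.array([-0.265,0.073,0.604])
while th>-0.08:
    th-= 0.12 if th>0.2 else 0.02
    env.movel(knob(th,0.080,0.104),R(tang(th)),rate=0.08)
    s=env.sense(); f=s['wrist_force']-f0; e=s['ee_pos']-P
    print('%.3f meas %.4f ft %.2f fu %.2f w %.4f'%(th,np.arctan2(e@v,e@u),f@tang(th),f@u,s['gripper_width']))
    if th<0.2 and f@tang(th)>12: break
print(s['t'])
E
```

```text
0.767 meas 0.7692 ft -0.25 fu -1.18 w 0.0128
0.647 meas 0.6508 ft -0.46 fu -0.02 w 0.0128
0.527 meas 0.5309 ft 0.09 fu -0.13 w 0.0128
0.407 meas 0.4112 ft 0.68 fu 1.14 w 0.0127
0.287 meas 0.2911 ft -0.82 fu 2.98 w 0.0126
0.167 meas 0.1709 ft 0.75 fu 3.46 w 0.0128
0.147 meas 0.1507 ft 0.19 fu 5.27 w 0.0129
0.127 meas 0.1290 ft 0.01 fu 5.55 w 0.0128
0.107 meas 0.1083 ft 0.23 fu 5.66 w 0.0123
0.087 meas 0.0879 ft 1.00 fu 5.44 w 0.0130
0.067 meas 0.0678 ft 0.20 fu 4.66 w 0.0129
0.047 meas 0.0477 ft 0.64 fu 5.77 w 0.0127
0.027 meas 0.0273 ft -0.43 fu 6.60 w 0.0126
0.007 meas 0.0069 ft 0.40 fu 5.70 w 0.0121
-0.013 meas -0.0077 ft 2.32 fu 5.25 w 0.0128
-0.033 meas -0.0087 ft 5.87 fu 5.52 w 0.0125
-0.053 meas -0.0095 ft 11.09 fu 5.97 w 0.0123
-0.073 meas -0.0101 ft 14.93 fu 5.40 w 0.0128
12.5083
```

The hook stopped hard at about −0.009 rad while I was pushing with 15 N, so it is home. I'll release, check the notch, then measure the line against the stop face up close.

```bash
python3 - <<'E'
from h import *
s=env.sense()
env.movel(s['ee_pos']+v*0.001,rate=0.05)
effector.release()
e=env.sense()['ee_pos']; env.movel([e[0],e[1],0.16],rate=0.15)
env.reach([0.523,0.04,0.20],R(v)); 
p,d,C,K,D=snap('pics/w2.png'); print(pix([[*knob(0,.104)[:2],.104],[0.5222,-0.0325,0.08]],C,K,D))
for n in ['hook_knob','catch_pin']: print(n,[(np.round(q['at'],4),q['score']) for q in tip_of('wrist',n)[:1]])
env.reach([0.534,0.19,0.20],R(v)); env.pause(.2)
p,d,C,K,D=snap('pics/w3.png')
for n in ['pencil_line','stop_face','stop_grip','stop_top','lever_arm','lever_tip']: print(n,[(np.round(q['at'],4),round(q['score'],2),pix(q['at'],C,K,D).round(0)) for q in tip_of('wrist',n)[:2]])
print(env.sense()['t'],env.sense()['ee_pos'])
np.savez('w3.npz',p=p,d=d,C=C,K=K,D=D)
a=cv2.imread('pics/w2.png')[150:400,130:430]; b=cv2.imread('pics/w3.png')[20:370,180:430]
cv2.imwrite('pics/c2.png',np.hstack([cv2.resize(a,(420,350)),b[:350]]))
E
```

```text
[[286.36704085 259.94985978]
 [286.05347715 272.18220273]]
hook_knob [(array([ 0.5199, -0.0053,  0.0888]), 0.61)]
catch_pin [(array([ 0.5197, -0.0314,  0.0615]), 0.78)]
pencil_line []
stop_face [(array([0.5365, 0.1743, 0.0675]), 0.88, array([[286., 214.]]))]
stop_grip [(array([0.5365, 0.2112, 0.0472]), 0.8, array([[284., 176.]]))]
stop_top [(array([0.5346, 0.2015, 0.0719]), 0.81, array([[282., 189.]]))]
lever_arm [(array([0.5523, 0.182 , 0.0481]), 0.87, array([[300., 201.]]))]
lever_tip [(array([0.5899, 0.2248, 0.0503]), 0.62, array([[334., 160.]]))]
16.4167 [0.53405648 0.18978279 0.20008873]
```

View pics/c2.png

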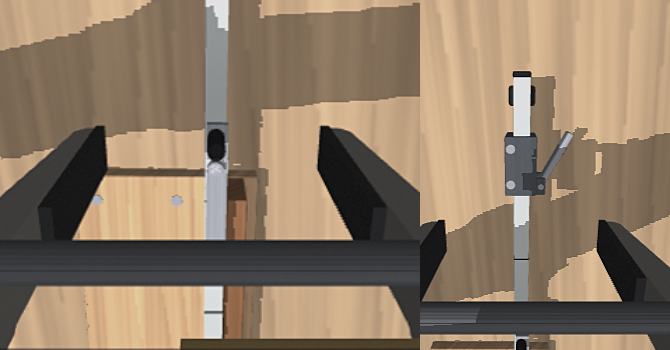

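The left crop shows the hook lying along the fence, with the knob right beside the pin. The right crop shows the line at about (281,279) and the stop edge at about (281,215) in the full picture. I'll refine both to sub-pixel and plan the grip.

```bash
cat >> h.py <<'E'
def gap(p,C,K,D,y0,y1,xo=0.0):
    """profile along rail top mid; returns y-profile by row"""
    g=cv2.cvtColor(p,cv2.COLOR_RGB2GRAY).astype(float)
    ys=np.arange(y0,y1,0.0003); pts=np.array([[0.5238+0.053*y+xo,y,0.066] for y in ys])
    q=pix(pts,C,K,D).astype(np.float32)
    prof=np.mean([cv2.remap(g.astype(np.float32),q[:,0:1]+o,q[:,1:2],cv2.INTER_LINEAR)[:,0] for o in (-3,-1.5,0,1.5,3)],0)
    return ys,prof
E
python3 - <<'E'
from h import *
z=np.load('w3.npz'); p,C,K,D=[z[k] for k in 'pCKD']
g=cv2.cvtColor(p,cv2.COLOR_RGB2GRAY)
print(g[205:225,272:292:3].tolist()); print(g[272:286,278:285:2].tolist())
print(onplane([[281,279]],C,K,D,.066),onplane([[281,215]],C,K,D,.073))
# rail edge columns at rows 230, 270
print(g[235,268:294].tolist(), g[265,268:294].tolist())
print(onplane([[274.5,235],[288,235]],C,K,D,.066))
E
```

```text
[[178, 100, 90, 95, 59, 61, 59], [181, 103, 91, 96, 59, 60, 61], [183, 85, 89, 95, 57, 60, 60], [184, 88, 91, 93, 58, 59, 61], [86, 91, 90, 94, 54, 55, 58], [90, 91, 89, 94, 95, 98, 52], [93, 92, 91, 93, 94, 94, 96], [93, 92, 90, 93, 91, 93, 94], [93, 90, 90, 93, 91, 91, 92], [89, 85, 82, 87, 85, 89, 94], [91, 99, 97, 99, 99, 101, 76], [199, 240, 237, 237, 237, 240, 103], [190, 228, 225, 224, 224, 227, 99], [186, 224, 220, 220, 220, 223, 97], [186, 224, 220, 220, 220, 223, 98], [187, 224, 220, 220, 220, 223, 97], [186, 224, 220, 220, 219, 224, 97], [191, 225, 220, 220, 219, 223, 96], [176, 224, 219, 220, 219, 223, 98], [110, 225, 220, 219, 219, 223, 98]]
[[143, 142, 143, 144], [144, 144, 143, 143], [143, 145, 143, 145], [144, 143, 144, 143], [145, 145, 144, 144], [151, 151, 151, 153], [119, 119, 118, 117], [0, 0, 0, 0], [160, 160, 159, 159], [147, 147, 148, 147], [145, 145, 144, 143], [144, 144, 143, 144], [143, 144, 143, 143], [143, 143, 143, 144]]
[[0.52738337 0.09877318 0.066     ]] [[0.53170982 0.17517269 0.073     ]]
[110, 112, 113, 114, 110, 138, 209, 225, 222, 221, 220, 220, 220, 220, 220, 221, 221, 220, 221, 226, 215, 106, 101, 107, 109, 107] [111, 110, 109, 111, 111, 119, 141, 145, 144, 144, 143, 144, 144, 144, 144, 143, 143, 144, 143, 145, 139, 105, 108, 107, 107, 108]
[[0.52340781 0.15120336 0.066     ]
 [0.53776372 0.15040431 0.066     ]]
```

The line is at y≈0.0990 and the stop face at y≈0.1745, so the slide is about 75.6 mm along the rail. I'll pinch lightly (3 N, below the force that turns the lever) and slide.

```bash
python3 - <<'E'
from h import *
yg=0.2107; c=np.array([0.5234+0.053*yg,yg,0])+v*0.0158
env.reach([c[0],c[1],0.13],R(v)); env.movel([c[0],c[1],0.031],rate=0.12)
s=env.sense(); f0=s['wrist_force']; print(s['t'],s['ee_pos'],f0)
effector.grasp(3); env.pause(.2)
s=env.sense(); print(s['gripper_width'],s['grasp_force'],s['wrist_force']-f0,s['ee_pos'])
np.save('f0.npy',f0)
if s['gripper_width']<0.05: raise SystemExit('check')
e0=s['ee_pos']
for k in (.3,.6,.9):
    t=e0-u*0.0756*k; t[2]=.031
    env.movel(t,rate=0.05); s=env.sense(); print(s['t'],s['ee_pos'],s['gripper_width'],s['grasp_force'],s['wrist_force']-f0)
p,d,C,K,D=snap('pics/w4.png'); np.savez('w4.npz',p=p,C=C,K=K,D=D)
p,d=viewer.read_camera('top'); cv2.imwrite('pics/t4.png',p[:,:,::-1])
cv2.imwrite('pics/c4.png',np.hstack([cv2.resize(p[170:270,180:360,::-1],(400,222))[:222],cv2.resize(cv2.imread('pics/w4.png')[120:305,180:400],(264,222))]))
E
```

```text
17.7917 [0.55104811 0.21005079 0.03183018] [ 0.4970752  -0.69569703 -0.09955898]
0.06269869075398414 2.916403482668102 [-2.93972195  0.45507417  4.33815539] [0.54995159 0.20997444 0.03112408]
19.1583 [0.54843743 0.1862923  0.03082857] 0.06231387258703121 3.092398694716394 [-3.98473651 -0.01577821  4.88559549]
19.7583 [0.54711399 0.16375683 0.03077662] 0.06238409694137873 3.077913005836308 [-5.22479846 -0.06618667  2.48666047]
20.3583 [0.54577044 0.1415874  0.03076521] 0.06238595900847382 3.1224766303785145 [-6.05797791 -0.04666873  2.82374235]
```

View pics/w4.png

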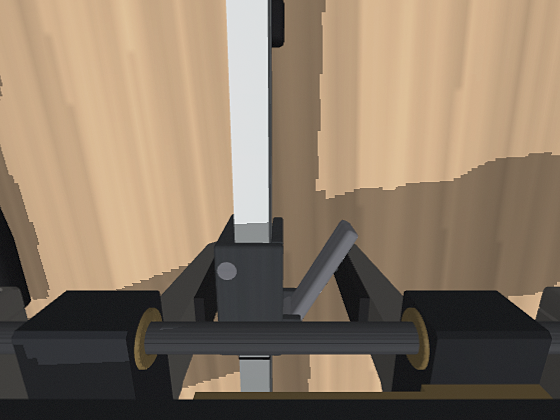

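The wrist view shows the stop gripped and the lever still open at (320,270). The line shows just below the gripper shaft at about (255,358), the stop's +y edge is at about row 243, and the face edge is hidden behind the shaft. I'll compute the face from the +y edge.

```bash
python3 - <<'E'
from h import *
z=np.load('w4.npz'); p,C,K,D=[z[k] for k in 'pCKD']; g=cv2.cvtColor(p,cv2.COLOR_RGB2GRAY)
print('edge',g[236:256,[240,250,260]].tolist()); print('line',g[350:366,[248,255,262]].tolist())
print(onplane([[250,243],[255,357],[255,358],[255,359]],C,K,D,.073)[0],onplane([[255,357],[255,358],[255,359]],C,K,D,.066))
z=np.load('w3.npz'); p,C,K,D=[z[k] for k in 'pCKD']; g=cv2.cvtColor(p,cv2.COLOR_RGB2GRAY)
print('w3',g[145:165,[276,281,286]].tolist()); print(onplane([[281,152],[281,154],[281,156],[281,158]],C,K,D,.073))
E
```

```text
edge [[143, 143, 142], [143, 143, 143], [143, 143, 143], [143, 143, 142], [144, 145, 144], [150, 150, 150], [126, 125, 122], [32, 32, 33], [36, 35, 37], [40, 39, 40], [46, 48, 47], [53, 54, 52], [57, 57, 55], [57, 60, 59], [57, 61, 61], [58, 59, 60], [59, 62, 61], [59, 61, 60], [57, 61, 58], [58, 61, 60]]
line [[69, 69, 68], [63, 65, 65], [60, 62, 61], [59, 61, 60], [52, 54, 53], [104, 106, 107], [166, 167, 166], [33, 33, 34], [1, 6, 2], [56, 55, 51], [160, 160, 160], [146, 146, 145], [144, 142, 145], [144, 143, 143], [143, 143, 143], [143, 142, 143]]
[0.53164504 0.16776248 0.073     ] [[0.52806194 0.09940814 0.066     ]
 [0.52801225 0.0987616  0.066     ]
 [0.52796244 0.09811363 0.066     ]]
w3 [[223, 222, 222], [223, 223, 222], [223, 223, 222], [222, 223, 222], [222, 222, 222], [222, 222, 223], [223, 222, 222], [222, 222, 222], [223, 222, 223], [226, 227, 226], [245, 244, 246], [80, 81, 75], [69, 73, 73], [93, 95, 95], [90, 94, 93], [92, 94, 91], [90, 94, 92], [92, 93, 92], [90, 93, 93], [90, 94, 92]]
[[0.53528527 0.23853737 0.073     ]
 [0.53517791 0.23663461 0.073     ]
 [0.53507016 0.23472511 0.073     ]
 [0.53496203 0.23280883 0.073     ]]
```

View pics/c4.png

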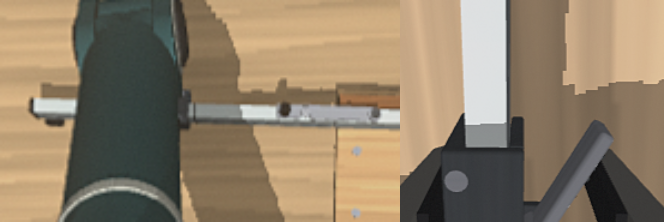

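```bash
cat > look.py <<'E'
from h import *
def look(n):
    effector.release(); e=env.sense()['ee_pos']; env.movel([e[0],e[1],.12],rate=.15)
    env.reach([0.5234+.053*.024,.024,.125],R(v)); env.pause(.2)
    p,d,C,K,D=snap(f'pics/l{n}.png'); np.savez(f'l{n}.npz',p=p,C=C,K=K,D=D)
    c=pix([0.5285,.099,.066],C,K,D)[0]; print('line px',c,'cam',C[:3,3])
    g=cv2.cvtColor(p,cv2.COLOR_RGB2GRAY); r,q=int(c[1]),int(c[0])
    for k in range(r-14,r+12): print(k,g[k,q-6:q+7:4].tolist(),onplane([[q,k]],C,K,D,.066)[0,1].round(5),onplane([[q,k]],C,K,D,.073)[0,1].round(5))
    x0,y0=max(q-70,0),max(r-60,0)
    cv2.imwrite(f'pics/lc{n}.png',cv2.resize(p[y0:y0+120,x0:x0+140,::-1],None,fx=5,fy=5,interpolation=cv2.INTER_NEAREST)[:600,:700])
    print(env.sense()['t'])
E
python3 - <<'E'
from look import *
z=np.load('w4.npz'); a=onplane([[250,242.4]],z['C'],z['K'],z['D'],.066)[0,1]
rem=(a-.0989)/u[1]-.060; print('remaining',rem)
rem=min(max(rem,0),.010)-.0005   # stay just short
s=env.sense(); e=s['ee_pos']; t=e-u*rem; t[2]=.031
env.movel(t,rate=.04); env.pause(.2); s=env.sense(); print(s['ee_pos'],(e-s['ee_pos'])@u,s['gripper_width'])
np.save('grip.npy',s['ee_pos'])
look(1)
E
```

```text
remaining 0.006452323160984472
[0.54544218 0.13548168 0.03085423] 0.006212132744124928 0.06237921656924182
line px [283.6349657  128.46146584] cam [0.52746002 0.10282767 0.29480966]
114 [99, 100, 101, 101] 0.10905 0.10886
115 [100, 100, 100, 100] 0.10836 0.10819
116 [99, 100, 101, 99] 0.10768 0.10753
117 [98, 100, 100, 99] 0.10699 0.10686
118 [97, 99, 102, 99] 0.1063 0.10619
119 [97, 100, 101, 101] 0.10561 0.10553
120 [100, 101, 102, 101] 0.10492 0.10486
121 [99, 101, 102, 100] 0.10423 0.10418
122 [100, 106, 106, 107] 0.10353 0.10351
123 [106, 61, 63, 62] 0.10284 0.10284
124 [61, 64, 65, 65] 0.10214 0.10216
125 [60, 61, 63, 64] 0.10145 0.10149
126 [52, 54, 54, 53] 0.10075 0.10081
127 [108, 107, 108, 109] 0.10005 0.10013
128 [17, 15, 16, 18] 0.09935 0.09945
129 [39, 39, 42, 39] 0.09865 0.09877
130 [173, 172, 172, 173] 0.09794 0.09809
131 [162, 162, 162, 161] 0.09724 0.09741
132 [156, 158, 158, 156] 0.09653 0.09672
133 [157, 157, 157, 157] 0.09583 0.09604
134 [156, 155, 157, 156] 0.09512 0.09535
135 [156, 156, 156, 158] 0.09441 0.09467
136 [157, 156, 157, 157] 0.0937 0.09398
137 [156, 157, 157, 157] 0.09299 0.09329
138 [157, 156, 157, 157] 0.09227 0.0926
139 [157, 156, 157, 157] 0.09156 0.0919
23.0917
```

View pics/lc1.png

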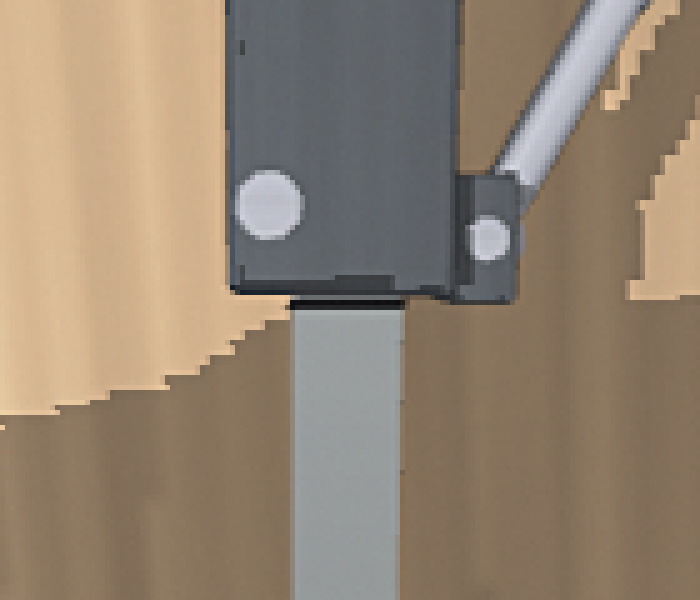

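The look shows the stop edge at row ~126.7 and the line (rows 127.3–129.3) centred at ~128.3, so about 1.15 mm remains. I'll re-pinch lightly, slide that last bit, and measure before closing.

```bash
cat >> h.py <<'E'
def meas(f):
    s=env.sense(); p,d,C,K,D=snap(f); g=cv2.cvtColor(p,cv2.COLOR_RGB2GRAY).astype(float)
    cx=[int(pix([0.5234+.053*y,y,.066],C,K,D)[0,0]) for y in (.160,.099)]
    r=pix([[0.5234+.053*y,y,.066] for y in (.160,.099)],C,K,D)[:,1].astype(int)
    A=g[r[0]-14:r[0]+15,cx[0]-6:cx[0]+7].mean(1); B=g[r[1]-10:r[1]+11,cx[1]-5:cx[1]+6].mean(1)
    print('edge rows from',r[0]-14,A.round().astype(int).tolist()); print('line rows from',r[1]-10,B.round().astype(int).tolist())
    k=int(np.argmin(np.diff(A))); hi,lo=A[k-1],A[k+2]; fr=r[0]-14+k-.5+np.clip((A[k:k+2]-lo)/(hi-lo),0,1).sum()
    ye=onplane([[cx[0],fr]],C,K,D,.066)[0,1]; j=int(np.argmin(B[5:]))+5
    w=np.clip(130-B[j-1:j+2],0,None); lr=r[1]-10+(w*np.arange(j-1,j+2)).sum()/w.sum()
    yl=onplane([[cx[1],lr]],C,K,D,.066)[0,1]
    print('edge row %.2f y %.5f line row %.2f y %.5f diff %.5f'%(fr,ye,lr,yl,ye-yl),'ee',s['ee_pos'].round(5),'u',(s['ee_pos']@u).round(5))
E
python3 - <<'E'
from h import *
g=np.load('grip.npy'); t=g-v*.0008; t[2]=.031
env.reach([t[0],t[1],.12],R(v)); env.movel(t,rate=.12)
effector.grasp(3); env.pause(.3)
s=env.sense(); print(s['t'],s['ee_pos'],'u',s['ee_pos']@u,'want',g@u,s['gripper_width'],s['wrist_force'])
meas('pics/m0.png')
u0=s['ee_pos']@u; cmd=t-u*.00115; env.movel(cmd,rate=.01); env.pause(.3)
s=env.sense(); print('moved',u0-s['ee_pos']@u,s['gripper_width'],s['wrist_force'])
meas('pics/m1.png'); np.save('cmd.npy',cmd)
E
```

```text
25.3667 [0.54521237 0.13568406 0.03130835] u 0.1643496446918707 want 0.16415971605151236 0.06208158862817651 [1.15373891 0.41938927 3.1685397 ]
edge rows from 226 [143, 143, 143, 143, 143, 143, 143, 143, 143, 143, 143, 143, 144, 144, 145, 151, 127, 33, 36, 41, 49, 54, 57, 61, 60, 61, 60, 60, 60]
line rows from 337 [59, 54, 58, 65, 64, 65, 48, 68, 66, 68, 69, 68, 69, 69, 65, 60, 58, 54, 152, 147, 144]
edge row 242.29 y 0.15910 line row 342.99 y 0.10197 diff 0.05713 ee [0.54521 0.13568 0.03131] u 0.16435
moved 0.0013863826613560448 0.06169965412479704 [2.10176795 0.39798927 1.88584455]
edge rows from 223 [237, 135, 140, 143, 144, 143, 143, 143, 143, 143, 143, 143, 143, 144, 144, 144, 144, 145, 152, 123, 32, 37, 41, 49, 53, 56, 60, 61, 60]
line rows from 335 [54, 57, 58, 55, 58, 65, 64, 66, 47, 67, 66, 68, 69, 68, 69, 69, 65, 60, 58, 53, 129]
edge row 222.56 y 0.16770 line row 342.99 y 0.10078 diff 0.06692 ee [0.54477 0.13432 0.03105] u 0.16296
```

The stop moves with the hand (its edge stays at row 242.3), and it is now within about 0.2 mm of the line. Next I'll close the lever while moving the hand to −x so the leg finger stays on the leg, holding the hand's position along the rail.

```bash
python3 - <<'E'
from h import *
cmd=np.load('cmd.npy'); s=env.sense(); U=s['ee_pos']@u; cv=s['ee_pos']@v; print(s['t'],U,cv)
effector.grasp(8); env.pause(.1)
def rep(k):
    s=env.sense(); f=s['wrist_force']
    print(k,'t %.1f w %.4f gf %.1f fv %.1f fu %.1f fz %.1f du %.2fmm dv %.2fmm'%(s['t'],s['gripper_width'],s['grasp_force'],f@v,f@u,f[2],1e3*(s['ee_pos']@u-U),1e3*(s['ee_pos']@v-cv))); return s
s=rep('g8')
corr=0.
for k in range(12):
    F=8+1.5*(k+1)
    corr+=0.6*(U-s['ee_pos']@u); corr=np.clip(corr,-.003,.003)
    # keep leg finger on leg: centre = leg + w/2
    cmd2=cmd-v*(0.001*(k+1))+u*corr
    if abs(s['wrist_force']@v)>25: print('force'); break
    effector.grasp(min(F,25)); env.movel(cmd2,rate=.03); s=rep(k)
    if s['gripper_width']<.0412: break
np.save('cmd2.npy',cmd2)
E
```

```text
26.0333 0.16297220221244244 0.5368387445095387
g8 t 26.5 w 0.0524 gf 7.6 fv -7.7 fu 0.8 fz 10.1 du 0.06mm dv -4.56mm
0 t 27.1 w 0.0480 gf 9.2 fv -10.1 fu 0.5 fz 12.3 du 0.09mm dv -6.96mm
1 t 27.6 w 0.0441 gf 10.8 fv -12.1 fu 0.7 fz 13.6 du 0.09mm dv -9.00mm
2 t 28.1 w 0.0407 gf 12.4 fv -13.4 fu 0.6 fz 14.7 du 0.10mm dv -10.49mm
```

The lever is shut (width 40.7 mm) and the hand drifted only 0.1 mm along the rail. I'll firm up the grip, relieve the sideways load, and verify.

```bash
python3 - <<'E'
from h import *
cmd2=np.load('cmd2.npy'); U=0.162972
effector.grasp(25); env.movel(cmd2-v*.004,rate=.02); env.movel(cmd2-v*.0065,rate=.02); env.pause(.3)
s=env.sense(); f=s['wrist_force']; print(s['t'],s['gripper_width'],s['grasp_force'],'fv',f@v,'fu',f@u,'fz',f[2],'du',s['ee_pos']@u-U,s['ee_pos'])
meas('pics/m2.png')
ps,_=viewer.read_camera('side'); cv2.imwrite('pics/s2.png',ps[:,:,::-1])
for n in ['hook_knob','catch_pin','stop_face','stop_grip']:
  for c in ['side','wrist']: print(n,c,[(np.round(q['at'],4),round(q['score'],2)) for q in tip_of(c,n)[:1]])
w=cv2.imread('pics/m2.png')[200:400,150:420]
a=cv2.resize(ps[160:280,220:360,::-1],(420,360),interpolation=cv2.INTER_CUBIC)
cv2.imwrite('pics/f2.png',np.hstack([a,cv2.resize(w,(380,360))]))
E
```

```text
29.2417 0.039585260137467757 24.97523456811905 fv -0.586163001031442 fu 3.6129692154878494 fz -5.513695488206136 du 5.170641413115851e-05 [0.53427198 0.1349361  0.03045408]
edge rows from 224 [190, 139, 143, 145, 145, 145, 145, 144, 144, 144, 144, 144, 145, 145, 145, 145, 145, 147, 156, 94, 33, 38, 44, 51, 55, 58, 62, 61, 61]
line rows from 336 [58, 59, 56, 58, 66, 65, 66, 47, 68, 67, 68, 69, 69, 70, 70, 64, 61, 62, 54, 55, 131]
edge row 243.04 y 0.15775 line row 342.99 y 0.10136 diff 0.05639 ee [0.53427 0.13494 0.03045] u 0.16302
hook_knob side []
hook_knob wrist []
catch_pin side [(array([ 0.5224, -0.0316,  0.0697]), 0.68)]
catch_pin wrist []
stop_face side [(array([0.5246, 0.0984, 0.0655]), 0.55)]
stop_face wrist [(array([0.5299, 0.099 , 0.0663]), 0.63)]
stop_grip side [(array([0.5339, 0.1357, 0.0527]), 0.45)]
stop_grip wrist [(array([0.5273, 0.1352, 0.0512]), 0.76)]
```

View pics/f2.png

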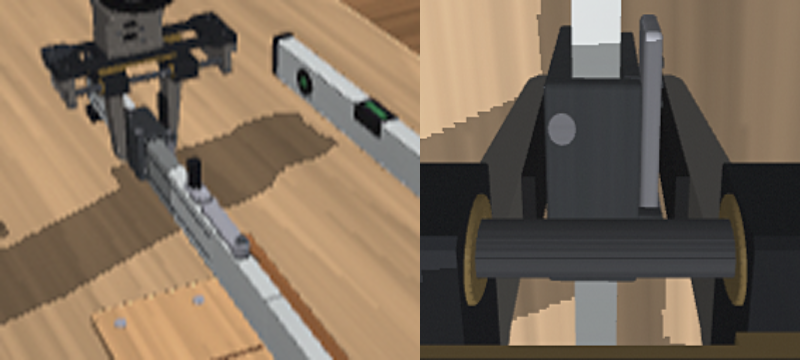

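The final view shows the lever parallel to the cheek, the fingers on the leg and lever, and the hook along the fence round the pin. One last numeric check of the face against the line from the silhouette edge.

```bash
python3 - <<'E'
from h import *
z=np.load('w4.npz'); C4=z['C']; K,D=z['K'],z['D']; g4=cv2.cvtColor(z['p'],cv2.COLOR_RGB2GRAY)
p,d,C,K,D=snap(); g=cv2.cvtColor(p,cv2.COLOR_RGB2GRAY)
for n,gg,c in (('w4',g4,C4),('now',g,C)):
    q=int(pix([0.5284,.095,.068],c,K,D)[0,0])
    print(n,q,gg[346:366,q-4:q+5].mean(1).round().astype(int).tolist(),onplane([[q,r] for r in (354,355,356)],c,K,D,.073)[:,1].round(5),onplane([[q,r] for r in (357,358,359)],c,K,D,.066)[:,1].round(5))
s=env.sense(); print(s['t'],s['gripper_width'],s['grasp_force'],s['wrist_force'],s['ee_pos']@u)
E
```

```text
w4 255 [67, 68, 68, 69, 69, 65, 61, 60, 52, 106, 166, 33, 4, 55, 160, 146, 143, 144, 143, 144] [0.10745 0.10684 0.10623] [0.09941 0.09876 0.09811]
now 276 [68, 69, 69, 71, 70, 65, 62, 62, 55, 54, 130, 151, 145, 146, 145, 145, 145, 145, 145, 145] [0.10041 0.0998  0.09919] [0.09235 0.09171 0.09106]
29.7917 0.03992417153097989 24.986211955547333 [-2.02084417  4.39995135 -8.88272907] 0.16298162481583223
```

The oblique method reads 0.6 mm, but it reads about 0.65 mm too high against the straight-down look. Corrected, the face is within about 0.1 mm of the line centre. Handing in.

```bash
python3 -c "
from station import workorder; print(workorder.finish_job())"
```

```text
the job is handed in; nothing more can be done
None
```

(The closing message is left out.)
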